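Square up a slide sandwich and hold it flush on a tilted sample stage

ROBOT

A 7-joint arm with a two-finger parallel gripper is mounted at the origin on a cart in front of the work surface, level with it; the furniture and walls round the work are solid. World frame = base frame: x ahead of the robot, y to its left, z up, the work surface at z = 0. Lengths are in m, angles in rad, forces in N, time in s.
With the tool pointing down it reaches from about 0.425 to 0.825 m from the base axis. Payload 3.6 kg.
Tool frame: the origin (TCP) lies at the very end of the fingers, on their centre line; the grasp point (between the pads) lies 19 mm behind it (grip_depth is the distance from the TCP to the grasp point, in m); z points along the fingers, y is the line along which they close (so a half turn about z gives the same grasp; the last joint's range is limited). The gripper opens to 93 mm and grips with 3 to 60 N. Pads are 15 mm wide; open, the fingers measure 128 mm over their backs; the gripper's body (75 mm by 188 mm) begins 65 mm behind the grasp point.
Start: joints at [-1.228, 0.615, -0.013, 1.423, 0.008, 1.103, -0.04], TCP at [0.234, 0.606, 0.219] pointing down, gripper open.
Joint ranges: [-3.12, 3.12], [-0.3, 2.06], [-1.34, 1.32], [0.26, 2.42], [-1.36, 4.5], [0.01, 1.98], [-2.84, 2.84]. Speed limits (rad/s): [2.79, 2.79, 3.14, 3.14, 3.14, 3.14, 3.14].

INTERFACE

Orientations are given as a unit quaternion [x, y, z, w].
In Python, from rig import get_state, capture, camera_info, job_done, grip_depth gives the robot as it stands.
- The arm moves only by the shell command python3 -m jog 'ROWS' [FORCE]. ROWS is JSON, a list of rows, each a list of 3 entries, a list of its own where there are three numbers: the shift along the world's x, y, z in m, then the turn, a rotation vector about the world's x, y, z in rad, then the opening, from -1 (shut) to 1 (fully open). In form: [[[dx, dy, dz], [rx, ry, rz], jaw], ...]. A call has 1 to 12 rows; each row shifts and turns the commanded pose from where the row before left it; what a row does not reach is not made up. A row lasts 1/10 s, in which the tool goes at most 50 mm and 8.59 degrees, less where a joint would pass 70% of its speed; a pose out of reach is approached as far as the arm can. A call is refused whole if a number of a shift passes 0.05 or a number of a turn 0.15, either way. A call with a gripper value outside its range is refused whole. The fingers move at their own pace and stop on an object; FORCE is the grip in N (left out, the last holds). Time passes only in rows, so rows that do not move let the fingers close. It gives the time, the measured TCP pose, the force, the opening and the grip force at its end, in the units of the state.
- get_state(): the state, without advancing time (a new reading comes with each control period).
- capture(name): name is "scene" or "top" or "wrist"; returns (picture, depth): 480x640x3 uint8, red, green, blue; 480x640 float32, m along the optical axis (not along the pixel's ray), 0 where there is no reading.
- camera_info(name): a dict with "fov_y" (degrees; the focal length in pixels is half the picture's height over the tangent of half this angle, whatever the lens; pixels are square), "cx", "cy" (the principal point, pixels), "R" (3x3) and "t" (3): a world point X has camera coordinates R X + t. Camera axes: x right, y down, z forward; pixel columns grow to the right and rows downward; lengths in m; the calibration is good to about 2 mm. A picture is of the moment at which its call begins: read the wrist's pose just before it. camera_info takes no time and is no camera call; for the wrist camera it gives the pose at the moment of the call.
- job_done(): hands the job in; it is judged then, once.
The state is a dict: "t": time; "joint_pos": joint angles; "dq": joint speeds; "effort": joint torques, N m; "tcp_pos": TCP position; "tool_rot": TCP orientation; "wrist_force": force on the tool from outside, world axes, zero at the start; "ft_torque": the same for the moment, N m; "gripper_width": finger opening in m; "grip_force": force on a finger pad.
Only numpy, scipy, OpenCV 4.12 (cv2) and the standard library are available. Lean on these libraries where they do the work, as an engineer would, in place of code of your own. Each camera call takes 0.05 s, during which the arm holds its last target. There are 200 camera calls.

TASK

The cover plate lies askew on the sample slide. Tap the edges of the two plates while they lie on the table until they line up, then pick both up together by their long edges, tilt them to the slope of the stage's spring-loaded face and press the slide flat and centred on that face, long side along the slope, gently, so that the face is pushed in by about half of its spring travel. Finish while still gripping the squared pair and holding it flush against the face like that; do not let go, and leave the other things on the table alone.

Things in the scene. Friction and masses are not known exactly. Their poses are not given: they have to be found in the camera images.
- slide: lower plate of the pair, the sample slide: plain aluminium, 56 (its x) x 30 (its y) x 8 mm thick, about 60 g, lying loose on the table. Origin at the centre of its underside, z up through its thickness. Either way round will do on the stage.
- cover: upper plate of the pair, the cover: steel, same outline 56 (x) x 30 (y) x 8 mm, about 60 g, with a dark round 14 mm mark and two small dots on top; it lies loose and askew on the slide. Origin at the centre of its underside. Squared up, its origin is 8 mm above the slide's along z and its x axis lies along the slide's x.
- stage: tilting sample stage, fixed to the table: dark steel base plate 104 (x) x 72 (y) x 10 mm with two upright cheeks 26 x 8 mm, 52 mm high, at y = +-24 mm. Origin at the centre of the base's underside, z up. Between the cheeks, on a pivot along y 45 mm above the table, sits an aluminium cradle, which carries the platen 31 mm from the pivot. Nothing on the stage stands higher than the platen's face.
- cradle (a joint): tilt of the cradle and with it of the platen's face (rad): 0 = face level, growing as the face turns towards the stage's -x side (towards the robot). It is set to a different slope (about 11 to 26 degrees) each time and its pivot is so stiff that ordinary pressing does not move it.
- platen (a joint): how far the platen is pushed into the cradle along the face's normal (m): 0 = out, 0.010 = end of travel. A spring of 1.2 N per mm pushes it out (about 6 N at half travel).
- face (a point): centre of the platen's flat top face, aluminium, 64 (x, up the slope, away from the robot) x 26 (y, level) mm; z is the outward normal of the face. It moves with the platen. The face is 4 mm narrower than the plates, so fingers on the plates' long edges pass beside it.
- post_holder: bystander: black upright cylinder with a white thumbscrew, 25 x 37 x 50 mm, origin at the centre of its underside.
- optic_mount: bystander: black square mirror mount, 28 x 45 x 45 mm, origin at the centre of its underside. Beyond it stands the room's fixed drawer unit (about x 0.48 to 0.78, y 0.2 to 0.45), and right of that a tall black enclosure (x over 0.62, y 0.05 to -0.45): keep the arm and gripper body clear of both.
- fuse_bottle: bystander: small clear bottle with a white cap, 21 mm across, 44 mm high, origin at the centre of its underside.
Things that resemble listed ones, but are neither listed nor needed, are in the scene too. Leave any purple look-alike of the cover alone.

How it is judged:
By the outcome, as a careful person would: the job done as asked, in the order asked, and still so for the second after the job is handed in, while the arm keeps its last pose, push and grip.
It also fails if it takes over 64 s, if anything falls off the work surface, if the arm or the gripper's body presses on something with over 40 N, if the wrist force passes 120 N, or if a joint passes its speed limit or range.

## Working session

There is one attempt and no reset: what is moved stays moved. The work goes in short steps, Python scripts to look and compute and a shell command to move; the robot and the scene stay as the last step left them, time stands still between calls to the robot, and variables do not carry over. Pictures are saved under pics/ and viewed, at most 10 in all, crops included, and the job is handed in when it is done.

```bash
ls; mkdir -p pics
python3 - <<'E'
from rig import *
import cv2
s=get_state();print(s)
print(grip_depth if not callable(grip_depth) else grip_depth())
for n in("top","scene"):
    p,d=capture(n);c=camera_info(n);print(n,c)
    cv2.imwrite(f"pics/{n}0.png",p[:,:,::-1])
E
```

```text
pics
{'t': 0.0, 'joint_pos': array([-1.22848739,  0.61593927, -0.01262457,  1.42489424,  0.00813472,
        1.10336762, -0.04040808]), 'dq': array([ 0.00096824, -0.00019279,  0.00013136,  0.00201496,  0.00034954,
        0.00070531, -0.00191532]), 'effort': array([ 6.73371160e-04, -4.58938086e+01,  2.09517013e-01, -1.65738595e+01,
       -6.10427815e-02,  2.04690458e-02,  2.27515288e-04]), 'tcp_pos': array([0.23404153, 0.60556162, 0.21746968]), 'tool_rot': array([ 1.83321273e-01,  9.83052224e-01, -1.26254531e-03, -2.03586773e-04]), 'wrist_force': array([-0.49540425, -0.25084285, -0.35035333]), 'ft_torque': array([-0.00111069,  0.00497718, -0.00274996]), 'grip_force': 0.0, 'gripper_width': 0.09308485304347537}
0.0188
top {'fov_y': 53.242457509085455, 'cx': 310.3143149767569, 'cy': 233.85596742333107, 'R': array([[ 1.10686356e-01, -9.93855202e-01, -6.07309050e-04],
       [-9.72424768e-01, -1.08173380e-01, -2.06612176e-01],
       [ 2.05276891e-01,  2.34597113e-02, -9.78422731e-01]]), 't': array([-0.12580311,  0.48502702,  0.99800297])}
scene {'fov_y': 49.52311113561149, 'cx': 312.3147289937128, 'cy': 244.72746964343256, 'R': array([[ 4.57533794e-01, -8.89192219e-01,  1.61864534e-04],
       [-6.13110123e-01, -3.15607603e-01, -7.24215312e-01],
       [ 6.44017706e-01,  3.31253738e-01, -6.89573894e-01]]), 't': array([-0.30523273,  0.32685562,  0.68287066])}
```

View pics/top0.png

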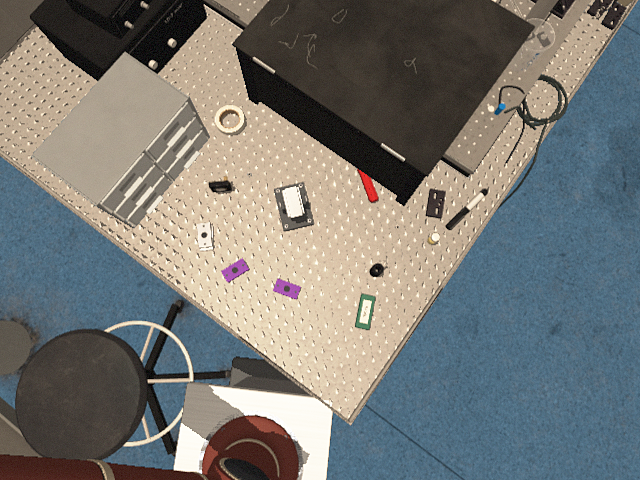

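View pics/scene0.png

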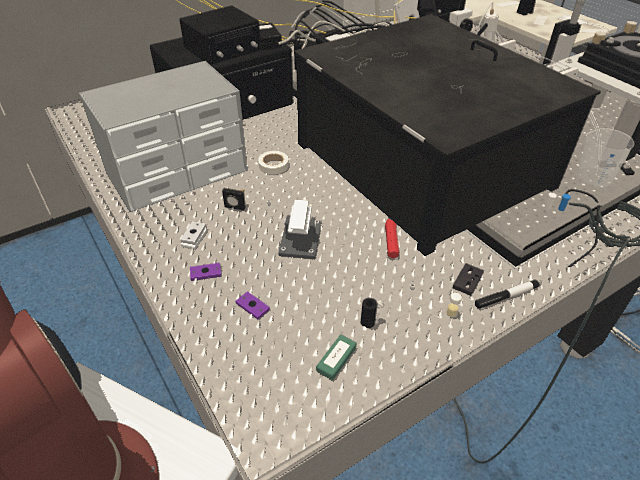

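The top view shows the silver pair with a dark mark at about (205,236), the stage at (293,205), purple decoys at (235,270) and (287,289), and the optic mount at (220,186). The scene view has the pair at (193,235) and the stage at (300,230).

```bash
cat > h.py <<'E'
from rig import *
import numpy as np, cv2
from scipy.spatial.transform import Rotation as Ro
def K(c): return 240/np.tan(np.radians(c["fov_y"])/2)
def ray(c,u,v,z):
    u,v=np.atleast_1d(u).astype(float),np.atleast_1d(v).astype(float)
    d=np.c_[(u-c["cx"])/K(c),(v-c["cy"])/K(c),np.ones(len(u))]@c["R"]
    o=-c["R"].T@c["t"]; s=(z-o[2])/d[:,2]
    return o+d*s[:,None]
def cloud(c,d):
    v,u=np.mgrid[0:480,0:640]
    P=np.stack([(u-c["cx"])/K(c)*d,(v-c["cy"])/K(c)*d,d],-1)
    return (P-c["t"])@c["R"]
E
python3 - <<'E'
from h import *
c=camera_info("top")
for n,u,v,z in [("pair",205,236,.016),("stageface",293,202,.076),("p1",235,270,.016),("p2",287,289,.016),("mount",220,186,.0),("post",376,270,.05)]:
    print(n,ray(c,u,v,z).round(3))
p,d=capture("top");P=cloud(c,d)
for u,v in[(205,236),(203,228),(293,200),(292,190),(294,212),(120,120),(200,130),(130,220),(235,270),(180,230)]: print(u,v,P[v,u].round(4))
im=cv2.resize(p[150:300,160:360],None,fx=4,fy=4,interpolation=2)
cv2.imwrite("pics/topc.png",im[:,:,::-1])
E
```

```text
pair [[0.472 0.166 0.016]]
stageface [[ 0.557 -0.027  0.076]]
p1 [[0.403 0.087 0.016]]
p2 [[ 0.374 -0.033  0.016]]
mount [[0.597 0.153 0.   ]]
post [[ 0.433 -0.221  0.05 ]]
205 236 [0.4715 0.165  0.0187]
203 228 [0.4893 0.1725 0.0185]
293 200 [ 0.5614 -0.0263  0.0747]
292 190 [ 0.5804 -0.0222  0.0856]
294 212 [ 0.5367 -0.0312  0.068 ]
120 120 [0.6501 0.3221 0.2023]
200 130 [0.7087 0.2062 0.0541]
130 220 [0.4826 0.326  0.0531]
235 270 [0.4035 0.0882 0.01  ]
180 230 [0.4821 0.2286 0.0016]
```

View pics/topc.png

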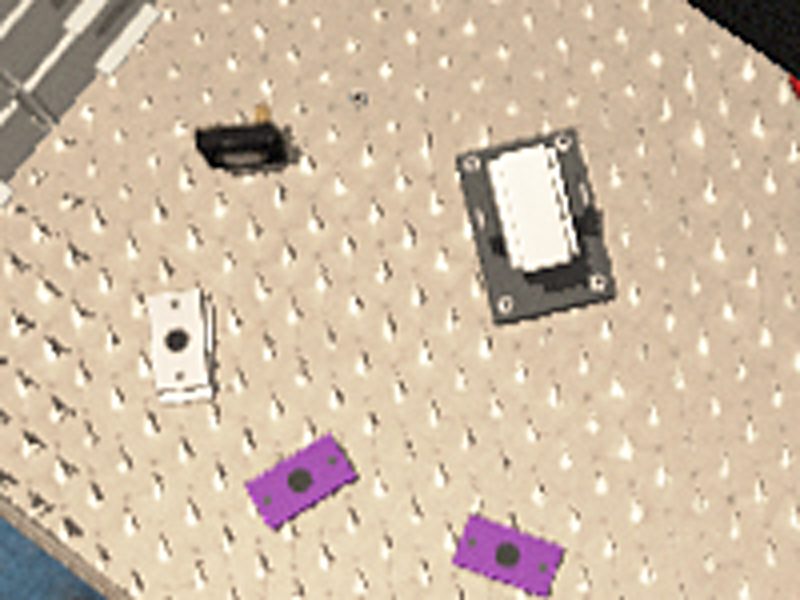

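The crop shows the cover offset over the slide, with the slide showing on the right and at the bottom. The long axis runs roughly along world x. The drawer unit's near corner is at about (0.48, 0.30). I'll move over the pair for a closer look.

```bash
python3 -m jog '[[[0.017,-0.036,0],[0,0,0.03],1],[[0.017,-0.036,0],[0,0,0.03],1],[[0.017,-0.036,0],[0,0,0.03],1],[[0.017,-0.036,0],[0,0,0.03],1],[[0.017,-0.036,0],[0,0,0.03],1],[[0.017,-0.036,0],[0,0,0.03],1],[[0.017,-0.036,0],[0,0,0.03],1],[[0.017,-0.036,0],[0,0,0.03],1],[[0.017,-0.036,0],[0,0,0.03],1],[[0.017,-0.036,0],[0,0,0.03],1],[[0.017,-0.036,0],[0,0,0.03],1],[[0,0,0],[0,0,0.03],1]]'
python3 - <<'E'
from h import *
c=camera_info("wrist");s=get_state()
print(s['t'],s['tcp_pos'],Ro.from_quat(s['tool_rot']).as_matrix().round(3),s['joint_pos'].round(3))
print(c, -c['R'].T@c['t'])
p,d=capture("wrist");cv2.imwrite("pics/w1.png",p[:,:,::-1])
E
```

```text
t: 1.35
tcp_pos: [0.4238, 0.2037, 0.2185]
tool_rot: [0.009, 1.0, -0.002, 0.001]
wrist_force: [-1.4, -0.2, 0.2]
gripper_width: 0.093
grip_force: 0.0
1.35 [0.42381814 0.20373763 0.21851445] [[-1.     0.019  0.001]
 [ 0.019  1.    -0.004]
 [-0.001 -0.004 -1.   ]] [-0.463  0.34  -0.046  1.922  0.025  0.882  1.03 ]
{'fov_y': 60.10026132626559, 'cx': 322.510270212045, 'cy': 236.34524962552956, 'R': array([[ 0.01891331,  0.99981601, -0.00319888],
       [ 0.95282268, -0.01705475,  0.30304797],
       [ 0.30293765, -0.00877961, -0.95296993]]), 't': array([-0.21163853, -0.435323  ,  0.26501223])} [0.33850623 0.20650197 0.38379543]
```

View pics/w1.png

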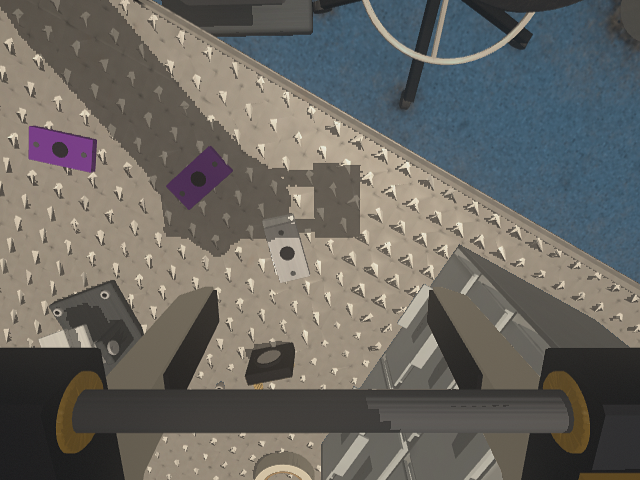

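The wrist view shows the pair at (287,250) partly in the gripper's shadow. The stage is at lower left and the mount at (270,362). I'll go lower for a precise measurement.

```bash
python3 -m jog '[[[0.009,-0.013,-0.036],[0,0,0],1],[[0.009,-0.013,-0.036],[0,0,0],1],[[0.009,-0.013,-0.036],[0,0,0],1],[[0,0,0],[0,0,0],1],[[0,0,0],[0,0,0],1]]'
python3 - <<'E'
from h import *
c=camera_info("wrist");s=get_state()
print(s['tcp_pos'])
p,d=capture("wrist");np.savez("w2.npz",p=p,d=d,**c)
cv2.imwrite("pics/w2.png",cv2.resize(p[130:350,200:480],None,fx=2.8,fy=2.7)[:,:,::-1])
P=cloud(c,d)
m=(np.abs(P[...,0]-.472)<.05)&(np.abs(P[...,1]-.165)<.045)&(d>0)
z=P[...,2][m];print(np.histogram(z,np.arange(-.004,.03,.002)))
E
```

```text
t: 1.9
tcp_pos: [0.4477, 0.1728, 0.1108]
tool_rot: [0.004, 1.0, 0.0, -0.001]
wrist_force: [-0.3, -0.1, 0.4]
gripper_width: 0.0928
grip_force: 0.0
[0.44765652 0.17283986 0.11076429]
(array([ 242, 9433, 2200,  337,  192,  424,  112,   43,  133, 2754,  548,
          0,    0,    0,    0,    0]), array([-0.004, -0.002,  0.   ,  0.002,  0.004,  0.006,  0.008,  0.01 ,
        0.012,  0.014,  0.016,  0.018,  0.02 ,  0.022,  0.024,  0.026,
        0.028]))
```

View pics/w2.png

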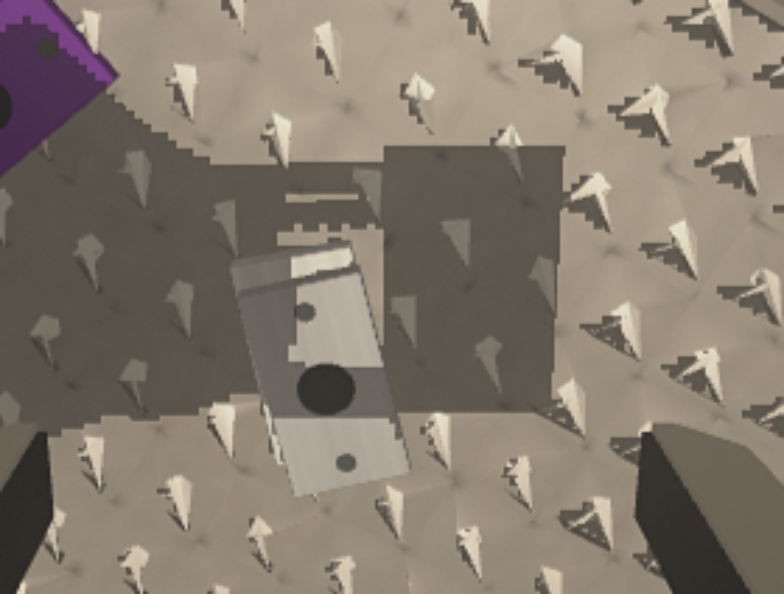

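The close crop shows the cover's long axis from about (305,312) to (345,462). A strip of slide shows at the near end (row ~265) and a sliver at left (275,430). Next I'll fit rectangles to the depth layers.

```bash
cat >> h.py <<'E'
def fit(c,m,z,off=0):
    """largest blob in mask -> min-area rect in world xy at height z, mm"""
    m=cv2.morphologyEx(m.astype(np.uint8),cv2.MORPH_OPEN,np.ones((3,3)))
    k=max(cv2.findContours(m,0,1)[0],key=cv2.contourArea)[:,0]
    q=ray(c,k[:,0],k[:,1],z)[:,:2]
    (x,y),(w,h),a=cv2.minAreaRect((q*1000).astype(np.float32))
    if w<h: w,h,a=h,w,a+90
    a=(a+90)%180-90
    return np.round([x,y,w,h,a],2)
E
python3 - <<'E'
from h import *
f=np.load("w2.npz");c={k:f[k] for k in f.files};p,d=c['p'],c['d'];P=cloud(c,d);Z=P[...,2]
box=(np.abs(P[...,0]-.472)<.05)&(np.abs(P[...,1]-.165)<.04)&(d>0)
print("top z",np.median(Z[box&(Z>.0135)]),"table",np.median(Z[box&(Z<.003)]))
print("cover",fit(c,box&(Z>.0135),.016))
# slide layer points, in cover frame
r=fit(c,box&(Z>.0135),.016);a=np.radians(r[4]);e=np.array([[np.cos(a),np.sin(a)],[-np.sin(a),np.cos(a)]])
m=box&(Z>.0055)&(Z<.009)
Q=(P[m][:,:2]*1000-r[:2])@e.T
print(len(Q));
import sys
for lo,hi in [(-40,-28),(-28,-20),(-20,-10),(-10,0),(0,10),(10,20),(20,28),(28,40)]:
    s=Q[(Q[:,0]>lo)&(Q[:,0]<hi)]; 
    if len(s): print(lo,hi,len(s),s.min(0).round(1),s.max(0).round(1))
# top edge points of slide strip
# silver colour mask
hsv=cv2.cvtColor(p,cv2.COLOR_RGB2HSV)
np.set_printoptions(linewidth=250)
print("sat",hsv[240:300:6,270:350:4,1]);print("z",(Z[215:325:6,270:350:4]*1000).round(0).astype(int))
E
```

```text
top z 0.16034790513414107 table -0.0006234878300687272
cover [624.57   1.11  90.32  47.6   89.48]
547
sat [[43 42 42 42 30 29 31 31 30 32 31 33 33 32 34 30 46 42 40 41]
 [42 42 45 44 30 29 29 24 30 23 26 31 32 33 33 33 49 42 42 40]
 [42 43 45 45 45 29 31 31 29 30 33 33 31 32 31 33 43 42 42 38]
 [43 41 45 42 39 29 31 31 30 33 33 32 33 32 35 33 29 43 43 46]
 [42 42 42 42 42 30 31 31 29 28 33 28 30 32 35 33 34 41 43 41]
 [45 47 47 44 42 42 29 29 29 31 24 34 33 32 29 29 29 25 43 43]
 [47 46 42 49 47 49 30 31 29 29 37 24 32 32 27 29 31 29 45 43]
 [42 46 40 22 48 47 33 31 31 29 30 28 33 24 29 27 29 29 46 45]
 [47 45 43 38 51 51 49 30 33 30 32 34 34 31 31 31 32 33 30 48]
 [47 48 46 43 49 48 48 35 33 33 32 33 32 32 35 32 30 34 32 49]]
z [[  0  -1  -1   3   0  -1   1  -1   0   0   0  -1   0   0   0  -1  -1   0   0  -1]
 [  0  -1  -1   0   0   1   0   0   0  -1   0   2   5   6   0  -1   0   0  -1  -1]
 [  0   0  -1  -1   5   6   7   7   8   8   8   8   7   8   7   0   1 276  -1   0]
 [  0  -1  -1  -1   7   8   7   6   7   9  13  14  15  14  14  -1  -2  -1  -2  -1]
 [ -1  -1   0  -1  13  15  16
[... 516 characters left out ...]
15  16  15  15  15  16  15   0  -1]
 [  0   0 276  -1   0   0   7  16  15  15  16  17  17  16  15  15  15  15  -1  -1]
 [ -1   2   2   3   0  -1   0  16  16  16  15  16  16  15  16  14  14  16  15  -1]
 [  1  -1   3   4   0  -1   1   8  15  15  16  15  15  15  16  15  16  16  16  -1]
 [  1  -1  -1   7  -1  -1   0   8  15  15  15  15  15  16  16  16  15  15  16  -2]
 [ -1   0  -1  -1  -2  -1  -2  -1   0  15  16  16  16  15  15  15  16  17  16   0]
 [  0  -1  -2   0  -1   0  -1  -2  -1  16  16  15  15  -1  -1   1   0  -1  -1  -2]
 [  0   0  -1  -1  -1  -1  -1  -2   0  -1   0   0   0  -1  -2  -2  -1   2   2  -1]
 [ -1  -1  -1  -1   0   0   1  -1  -2   0  -1  -1   0  -2   0  -1   0   1   4   1]]
```

```bash
cat >> h.py <<'E'
def layers(c,d,x0,y0):
    P=cloud(c,d);Z=P[...,2]
    box=(np.hypot(P[...,0]-x0,P[...,1]-y0)<.05)&(d>0)
    mt=box&(Z>.0125)&(Z<.02)
    r=fit(c,mt,.016)
    a=np.radians(r[4]);e=np.array([[np.cos(a),np.sin(a)],[-np.sin(a),np.cos(a)]])
    ms=cv2.morphologyEx((box&(Z>.0045)&(Z<.011)).astype(np.uint8),cv2.MORPH_OPEN,np.ones((2,2)))>0
    Q=(P[ms][:,:2]*1000-r[:2])@e.T
    Q=Q[(abs(Q[:,0])<45)&(abs(Q[:,1])<28)]
    return r,Q
E
python3 - <<'E'
from h import *
f=np.load("w2.npz");c={k:f[k] for k in f.files}
r,Q=layers(c,c['d'],.472,.165);print(r,len(Q))
for lo in range(-40,40,6):
    s=Q[(Q[:,0]>lo)&(Q[:,0]<lo+6)]
    if len(s): print(lo,len(s),s.min(0).round(1),s.max(0).round(1))
s=Q[Q[:,0]<-27]
for y in range(-20,20,4):
    t=s[(s[:,1]>y)&(s[:,1]<y+4),0]
    if len(t): print(y,len(t),t.min().round(1),t.max().round(1))
E
```

```text
[470.59 168.97  56.56  29.95  13.12] 517
-40 4 [-37.  -13.9] [-34.4 -13.3]
-34 267 [-33.2 -15.5] [-28.   13.9]
-28 166 [-28.  -15.7] [-26.5  14.2]
-10 2 [ -5.4 -15. ] [ -4.3 -14.7]
-4 9 [ -2.8 -17.2] [  1.7 -14.5]
2 14 [  3.  -17.3] [  7.5 -14.7]
8 19 [  8.2 -17.4] [ 13.9 -14.7]
14 19 [ 14.4 -17.9] [ 19.8 -14.7]
20 7 [ 20.3 -17.9] [ 21.7 -16.4]
26 2 [ 26.3 -19.1] [ 27. -18.]
32 7 [33. 24.] [37.9 25. ]
38 1 [38.7 24.5] [38.7 24.5]
-16 54 -37.0 -27.0
-12 59 -33.2 -27.0
-8 58 -32.7 -27.0
-4 50 -32.2 -27.0
0 53 -31.9 -27.0
4 51 -31.8 -27.0
8 47 -31.6 -27.0
12 28 -31.8 -27.1
```

Cover: centre (470.6, 169.0) mm, yaw 13.1°. The slide is about 5 mm back and turned about 5° less. Next is a gentle squeeze on the long edges to square yaw and y, then one on the ends.

```bash
python3 -m jog '[[[0.011,-0.002,-0.035],[0,0,0.1],1],[[0.01,-0.003,-0.035],[0,0,0.1],1],[[0,0,0],[0,0,0],1],[[0,0,-0.028],[0,0,0],1],[[0,0,-0.008],[0,0,0],1],[[0,0,0],[0,0,0],1],[[0,0,0],[0,0,0],0],[[0,0,0],[0,0,0],-0.1]]' 8
```

```text
t: 2.75
tcp_pos: [0.4701, 0.1669, 0.0062]
tool_rot: [-0.095, 0.995, 0.0, 0.001]
wrist_force: [0.5, -1.1, 0.8]
gripper_width: 0.0816
grip_force: 0.0
```

```bash
python3 -m jog '[[[0,0,0],[0,0,0],-0.3],[[0,0,0],[0,0,0],-0.4],[[0,0,0],[0,0,0],-0.6],[[0,0,0],[0,0,0],-0.7],[[0,0,0],[0,0,0],-0.7],[[0,0,0],[0,0,0],-0.7]]' 8
```

```text
t: 3.35
tcp_pos: [0.4693, 0.1663, 0.0046]
tool_rot: [-0.095, 0.995, -0.0, -0.0]
wrist_force: [-0.0, -0.9, -0.6]
gripper_width: 0.0336
grip_force: 0.0
```

```bash
python3 -m jog '[[[0,0,-0.0025],[0,0,0],-0.3],[[0,0,0],[0,0,0],-0.6],[[0,0,0],[0,0,0],-0.6],[[0,0,0],[0,0,0],-0.6],[[0,0,0],[0,0,0],-0.6]]' 8
```

```text
t: 3.85
tcp_pos: [0.4691, 0.1663, 0.002]
tool_rot: [-0.096, 0.995, -0.0, -0.0]
wrist_force: [0.1, 0.4, -1.7]
gripper_width: 0.0302
grip_force: 8.0
```

Pinched to 30.2 mm, so yaw and y are square. Now for the ends.

```bash
python3 -m jog '[[[0,0,0],[0,0,0],0.3],[[0,0,0],[0,0,0],1],[[0,0,0.015],[0,0,0],1],[[0,0,0.02],[0,0,-0.143],1],[[0,0,0],[0,0,-0.143],1],[[0,0,0],[0,0,-0.143],1],[[0,0,0],[0,0,-0.143],1],[[0,0,0],[0,0,-0.143],1],[[0,0,0],[0,0,-0.143],1],[[0,0,0],[0,0,-0.143],1],[[0,0,0],[0,0,-0.143],1],[[0,0,0],[0,0,-0.143],1]]' 8
python3 -m jog '[[[0,0,0],[0,0,-0.143],1],[[0,0,0],[0,0,-0.143],1],[[0,0,0],[0,0,0],1],[[0,0,0],[0,0,0],1]]'
python3 - <<'E'
from h import *
print(get_state()['joint_pos'].round(2),Ro.from_quat(get_state()['tool_rot']).as_matrix()[:,1],get_state()['tcp_pos'])
for n in("wrist","top"):
    c=camera_info(n);p,d=capture(n);np.savez(n+"3.npz",p=p,d=d,**c)
    try: r,Q=layers(c,d,.469,.166);print(n,r,len(Q),Q.min(0),Q.max(0))
    except Exception as e: print(e)
E
```

```text
t: 5.05
tcp_pos: [0.4693, 0.1665, 0.0373]
tool_rot: [0.523, 0.852, 0.0, -0.0]
wrist_force: [0.1, 1.0, 0.1]
gripper_width: 0.0929
grip_force: 0.0
t: 5.45
tcp_pos: [0.4692, 0.1665, 0.0372]
tool_rot: [0.636, 0.772, -0.0, -0.0]
wrist_force: [-0.4, -0.6, 0.7]
gripper_width: 0.0931
grip_force: 0.0
[-0.6   0.68  0.33  2.04 -0.45  0.49  0.26] [ 9.81526938e-01  1.91323979e-01 -6.70061816e-05] [0.46920177 0.1664527  0.03718482]
wrist [470.97 168.35  55.5   30.5   11.67] 930 [-39.60633939 -19.90607501] [37.61895839 25.45232447]
zero-size array to reduction operation minimum which has no identity
```

```bash
python3 -m jog '[[[0,0,-0.025],[0,0,0],1],[[0,0,-0.01],[0,0,0],1],[[0,0,0],[0,0,0],0.8],[[0,0,0],[0,0,0],0.5],[[0,0,0],[0,0,0],0.3],[[0,0,0],[0,0,0],0.1],[[0,0,0],[0,0,0],0],[[0,0,0],[0,0,0],0],[[0,0,0],[0,0,0],0]]' 8
```

```text
t: 6.45
tcp_pos: [0.4684, 0.1662, 0.0024]
tool_rot: [0.637, 0.771, -0.001, -0.001]
wrist_force: [-2.2, 0.1, 5.1]
gripper_width: 0.0559
grip_force: 8.0
```

Ends pinched to 55.9 mm. I'll open, rotate back and check.

```bash
python3 -m jog '[[[0,0,0],[0,0,0],0.4],[[0,0,0],[0,0,0],1],[[0,0,0.015],[0,0,0],1],[[0,0,0.02],[0,0,0.143],1],[[0,0,0],[0,0,0.143],1],[[0,0,0],[0,0,0.143],1],[[0,0,0],[0,0,0.143],1],[[0,0,0],[0,0,0.143],1],[[0,0,0],[0,0,0.143],1],[[0,0,0],[0,0,0.143],1],[[0,0,0],[0,0,0.143],1],[[0,0,0],[0,0,0.143],1]]'
python3 -m jog '[[[0,0,0.02],[0,0,0.143],1],[[0,0,0.02],[0,0,0.143],1],[[0,0,0],[0,0,0],1],[[0,0,0],[0,0,0],1]]'
python3 - <<'E'
from h import *
c=camera_info("wrist");p,d=capture("wrist");r,Q=layers(c,d,.469,.166);print(r,len(Q))
for lo in range(-45,45,6):
    s=Q[(Q[:,0]>lo)&(Q[:,0]<lo+6)]
    if len(s): print(lo,len(s),s.min(0).round(1),s.max(0).round(1))
cv2.imwrite("pics/w4.png",cv2.resize(p[100:400,170:470],None,fx=2,fy=2)[:,:,::-1])
E
```

```text
t: 7.65
tcp_pos: [0.4699, 0.1663, 0.0371]
tool_rot: [0.045, 0.999, 0.0, 0.001]
wrist_force: [-0.3, -0.5, 0.9]
gripper_width: 0.093
grip_force: 0.0
t: 8.05
tcp_pos: [0.4697, 0.1662, 0.0771]
tool_rot: [-0.094, 0.996, 0.0, 0.0]
wrist_force: [0.1, -0.4, 0.1]
gripper_width: 0.093
grip_force: 0.0
[467.03 167.17  56.13  29.81  10.74] 202
-39 10 [-35.6 -13.7] [-33.3  22.9]
-33 114 [-32.9 -14.3] [-27.   22.9]
-27 36 [-27.  -14.3] [-26.7  14.5]
-3 8 [-1.  23.8] [ 2.7 25.8]
15 4 [ 19.7 -27.7] [ 20.8 -27. ]
21 10 [ 21.7 -27.9] [ 27.  -26.8]
33 11 [35.2 -9.2] [38.1 26.8]
39 9 [39.1 -8.7] [43.1 27.7]
```

View pics/w4.png

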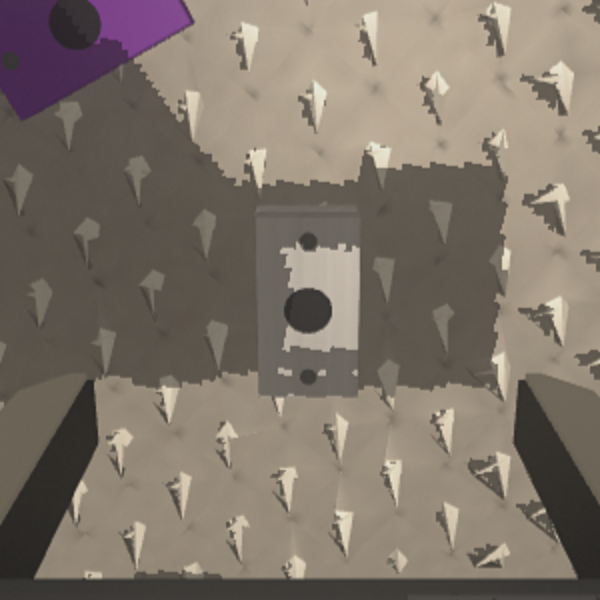

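The view shows the plates squared: one outline from (257,210) to (358,395), and only the near end wall of the pair visible below the cover. Next I grip the long edges, lift, and move toward the stage with tilt still zero.

```bash
python3 -m jog '[[[-0.001,0,-0.03],[0,0,0],1],[[0,0,-0.03],[0,0,0],1],[[0,0,-0.015],[0,0,0],0.6],[[0,0,0],[0,0,0],0.2],[[0,0,0],[0,0,0],0],[[0,0,0],[0,0,0],-0.2],[[0,0,0],[0,0,0],-0.5],[[0,0,0],[0,0,0],-0.5],[[0,0,0],[0,0,0],-0.5]]' 8
python3 -m jog '[[[0,0,0],[0,0,0],-0.8],[[0,0,0],[0,0,0],-0.8],[[0,0,0],[0,0,0],-0.8],[[0,0,0],[0,0,0],-0.8]]' 40
```

```text
t: 9.0
tcp_pos: [0.4683, 0.1662, 0.0021]
tool_rot: [-0.095, 0.995, -0.0, -0.0]
wrist_force: [-0.5, 0.1, -0.2]
gripper_width: 0.0415
grip_force: 0.0
t: 9.4
tcp_pos: [0.4683, 0.1663, 0.0022]
tool_rot: [-0.095, 0.995, -0.0, 0.0]
wrist_force: [0.4, 0.2, -0.1]
gripper_width: 0.03
grip_force: 40.0
```

```bash
python3 -m jog '[[[0,0,0.01],[0,0,0],-0.8],[[0,0,0.03],[0,0,0],-0.8],[[0,0,0.04],[0,0,0],-0.8],[[0,0,0.04],[0,0,0],-0.8],[[0,0,0.04],[0,0,0],-0.8],[[0.002,-0.036,0.002],[0.012,-0.063,0],-0.8],[[0.002,-0.04,0.002],[0.012,-0.063,0],-0.8],[[0.002,-0.04,0.002],[0.012,-0.063,0],-0.8],[[0.002,-0.04,0.002],[0.012,-0.063,0],-0.8],[[0.002,-0.04,0],[0.012,-0.063,0],-0.8],[[0,0,0],[0,0,0],-0.8],[[0,0,0],[0,0,0],-0.8]]' 40
python3 - <<'E'
from h import *
c=camera_info("wrist");s=get_state();print(s['t'],s['tcp_pos'],s['joint_pos'].round(2));print(Ro.from_quat(s['tool_rot']).as_matrix().round(4))
p,d=capture("wrist");np.savez("w5.npz",p=p,d=d,**c);cv2.imwrite("pics/w5.png",p[:,:,::-1])
E
```

```text
t: 10.6
tcp_pos: [0.4773, -0.0319, 0.1703]
tool_rot: [-0.092, 0.983, 0.014, 0.158]
wrist_force: [0.8, 0.9, -1.9]
gripper_width: 0.0296
grip_force: 40.0
10.6 [ 0.47732343 -0.03191589  0.1703354 ] [ 0.25  0.32 -0.23  2.22 -0.    0.3   1.8 ]
[[-9.331e-01 -1.846e-01  3.088e-01]
 [-1.755e-01  9.828e-01  5.720e-02]
 [-3.140e-01 -9.000e-04 -9.494e-01]]
```

View pics/w5.png

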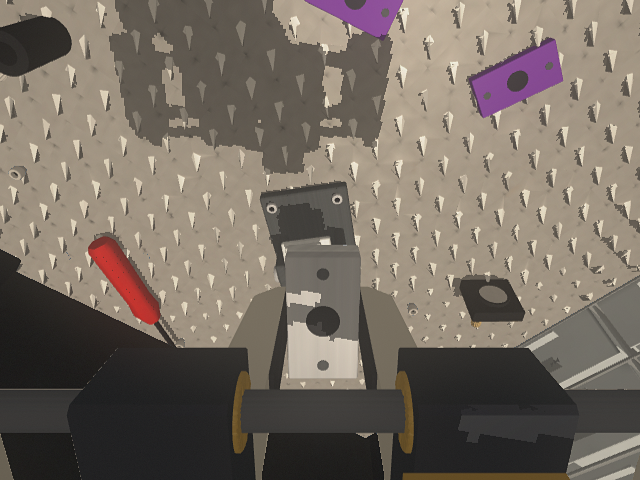

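The picture has "up" towards the robot. The held pair covers the stage: the base is visible at (305,230) and the face is hidden behind the pair. I need to go forward about 85 mm so the face appears above the plates.

```bash
python3 -m jog '[[[0.03,0.002,0.005],[0,0,0],-0.8],[[0.03,0.002,0.005],[0,0,0],-0.8],[[0.028,0.002,0],[0,0,0],-0.8],[[0,0,0],[0,0,0],-0.8],[[0,0,0],[0,0,0],-0.8]]' 40
python3 - <<'E'
from h import *
c=camera_info("wrist");s=get_state();print(s['t'],s['tcp_pos'],s['joint_pos'].round(2));print(Ro.from_quat(s['tool_rot']).as_matrix().round(4))
p,d=capture("wrist");np.savez("w6.npz",p=p,d=d,**c);cv2.imwrite("pics/w6.png",p[:,:,::-1])
ct=camera_info("top");pt,dt=capture("top");np.savez("t6.npz",p=pt,d=dt,**ct)
E
```

```text
t: 11.15
tcp_pos: [0.5662, -0.0203, 0.1798]
tool_rot: [-0.097, 0.983, 0.016, 0.158]
wrist_force: [-0.6, -0.8, -1.8]
gripper_width: 0.0292
grip_force: 40.0
11.15 [ 0.56619186 -0.02030683  0.17980198] [ 0.17  0.42 -0.19  1.99  0.02  0.42  1.76]
[[-9.311e-01 -1.955e-01  3.079e-01]
 [-1.857e-01  9.807e-01  6.120e-02]
 [-3.139e-01 -2.000e-04 -9.495e-01]]
```

View pics/w6.png

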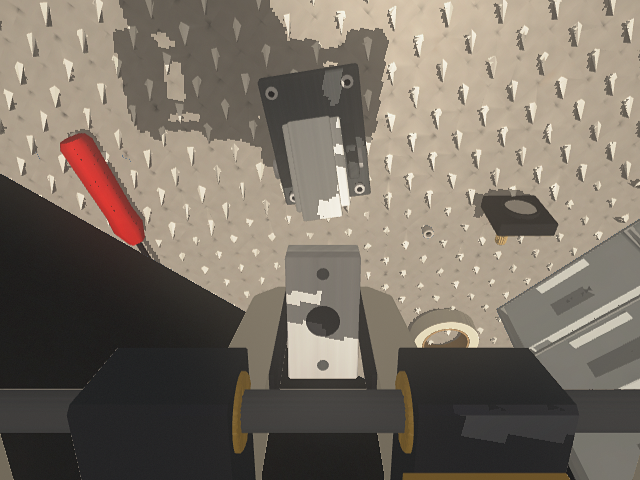

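The face is fully visible at about (315,168), rows 118–218, and the held pair is at (322,315). I'll fit the planes and rectangles of both from the same picture.

```bash
cat >> h.py <<'E'
def planefit(Q,it=8,tol=.0025):
    k=np.ones(len(Q),bool)
    for i in range(it):
        m=np.median(Q[k],0) if i==0 else Q[k].mean(0)
        n=np.linalg.svd(Q[k]-Q[k].mean(0),full_matrices=False)[2][2]; m=Q[k].mean(0)
        k=abs((Q-m)@n)<max(tol,.008/(i+1))
    return m,n*np.sign(n[2]),k
def facepose(c,d,seed,win,tol=.0025):
    """seed: pixel (u,v) list on face. returns centre,R(x along long,y,z normal),dims"""
    P=cloud(c,d);o=-c["R"].T@c["t"]
    u0,v0,u1,v1=seed
    S=P[v0:v1,u0:u1][d[v0:v1,u0:u1]>0]
    m,n,k=planefit(S)
    M=np.zeros(d.shape,np.uint8);a,b,e,f=win
    M[b:f,a:e]=((abs((P-m)@n)<tol)&(d>0))[b:f,a:e]
    M=cv2.morphologyEx(cv2.morphologyEx(M,cv2.MORPH_CLOSE,np.ones((5,5))),cv2.MORPH_OPEN,np.ones((7,7)))
    kk=max(cv2.findContours(M,0,1)[0],key=cv2.contourArea)[:,0].astype(float)
    D=np.c_[(kk[:,0]-c["cx"])/K(c),(kk[:,1]-c["cy"])/K(c),np.ones(len(kk))]@c["R"]
    q=o+D*(((m-o)@n)/(D@n))[:,None]
    ey=np.cross(n,[1,0,0]);ey/=np.linalg.norm(ey);ex=np.cross(ey,n)
    (x,y),(w,h),an=cv2.minAreaRect((np.c_[(q-m)@ex,(q-m)@ey]*1000).astype(np.float32))
    if w<h: w,h,an=h,w,an+90
    an=np.radians((an+90)%180-90)
    X=ex*np.cos(an)+ey*np.sin(an)
    return m+(ex*x+ey*y)/1000,np.c_[X,np.cross(n,X),n],(round(w,1),round(h,1)),M,(abs((S-m)@n)).mean()
E
python3 - <<'E'
from h import *
f=np.load("w6.npz");c={k:f[k] for k in f.files};d=c['d']
C,R,wh,M,e=facepose(c,d,(297,130,333,205),(270,100,375,235));print("face",C.round(4),wh,e);print(R.round(4))
print("tilt",np.degrees(np.arctan2(R[2,0],np.hypot(R[0,0],R[1,0]))),"yaw",np.degrees(np.arctan2(R[1,0],R[0,0])),"roll",np.degrees(np.arcsin(R[2,1])))
C2,R2,wh2,M2,e=facepose(c,d,(295,265,350,370),(270,235,375,390));print("cover",C2.round(4),wh2,e);print(R2.round(4))
s=get_state();T=Ro.from_quat(s['tool_rot']).as_matrix()
print("cover in tool",(T.T@(C2-s['tcp_pos'])*1000).round(2));print((T.T@R2).round(4))
rv=Ro.from_matrix(R@R2.T).as_rotvec();print("rot cover->face",rv)
print("tip",np.degrees(np.arcsin(T[0:3,2])))
E
```

```text
face [ 0.5541 -0.0266  0.0736] (63.9, 26.0) 0.0008874514857281616
[[ 0.9006 -0.3424 -0.2679]
 [ 0.327   0.9396 -0.1015]
 [ 0.2864  0.0038  0.9581]]
tilt 16.644776495746484 yaw 19.957354700894573 roll 0.2181950691263999
cover [ 0.5605 -0.0189  0.1921] (56.5, 36.6) 0.00045514952561047844
[[ 0.9314 -0.196  -0.3067]
 [ 0.1857  0.9806 -0.0629]
 [ 0.3131  0.0017  0.9497]]
cover in tool [ -0.25   3.62 -13.01]
[[-1.      0.002   0.    ]
 [ 0.002   1.     -0.0029]
 [-0.     -0.0029 -1.    ]]
rot cover->face [-0.00547021  0.02749348  0.1522088 ]
tip [ 17.89291246   3.4446322  -71.75633368]
```

Run:
```python
from h import *
f=np.load("w6.npz");c={k:f[k] for k in f.files};d,p=c['d'],c['p']
C,R,wh,M,e=facepose(c,d,(297,130,333,205),(270,100,375,235))
s=get_state();T=Ro.from_quat(s['tool_rot']).as_matrix();t=s['tcp_pos']
# mark/dots on cover
g=cv2.cvtColor(p,cv2.COLOR_RGB2GRAY)
n=-T[:,2];m=t+n*.0135;o=-c["R"].T@c["t"]
for (u,v,w) in [(322,274,10),(322,320,24),(322,364,9)]:
    b=g[v-w:v+w,u-w:u+w]; ys,xs=np.nonzero(b<55)
    uu,vv=u-w+xs.mean(),v-w+ys.mean()
    D=np.array([(uu-c["cx"])/K(c),(vv-c["cy"])/K(c),1])@c["R"];q=o+D*((m-o)@n)/(D@n)
    print(len(xs),round(uu,1),round(vv,1),(T.T@(q-t)*1000).round(2))
Tt=R@np.diag([-1,1,-1]);print("rotvec",Ro.from_matrix(Tt@T.T).as_rotvec())
for h in(.015,.002,0,-.005):
    print(h,(C+R[:,2]*(h+.0022)).round(4),((C+R[:,2]*(h+.0022)-t)*1000).round(1))
# independent check from top
f=np.load("t6.npz");ct={k:f[k] for k in f.files}
try:
  print("top0")
  P=cloud(ct,ct['d']);k=(np.hypot(P[...,0]-C[0],P[...,1]-C[1])<.04)&(P[...,2]>.05)&(P[...,2]<.1);print(k.sum(), P[k].mean(0))
except Exception as e: print(e)
```

```text
0 nan nan [nan nan nan]
22 327.0 314.6 [  2.29   3.64 -13.5 ]
0 nan nan [nan nan nan]
rotvec [-0.00338968  0.02805193  0.15498101]
0.015 [ 0.5495 -0.0283  0.0901] [-15.5  -6.6 -89.6]
0.002 [ 0.553  -0.027   0.0776] [ -12.    -5.3 -102. ]
0 [ 0.5535 -0.0268  0.0757] [ -11.5   -5.1 -103.9]
-0.005 [ 0.5549 -0.0263  0.0709] [ -10.2   -4.6 -108.7]
top0
0 [nan nan nan]<stdin>:10: RuntimeWarning: Mean of empty slice.
  ret = ret.dtype.type(ret / rcount)
<stdin>:20: RuntimeWarning: Mean of empty slice.
  ret = um.true_divide(
```

Run:
```python
from h import *
f=np.load("w6.npz");c={k:f[k] for k in f.files};d,p=c['d'],c['p']
C,R,wh,M,e=facepose(c,d,(297,130,333,205),(270,100,375,235))
def on(c,u,v,m,n):
    o=-c["R"].T@c["t"];D=np.array([(u-c["cx"])/K(c),(v-c["cy"])/K(c),1])@c["R"];return o+D*((m-o)@n)/(D@n)
s=get_state();T=Ro.from_quat(s['tool_rot']).as_matrix();t=s['tcp_pos']
hsv=cv2.cvtColor(p,cv2.COLOR_RGB2HSV)[...,2];sat=cv2.cvtColor(p,cv2.COLOR_RGB2HSV)[...,1]
np.set_printoptions(linewidth=250)
print(hsv[340,278:370:2]);print(hsv[290,278:370:2])
b=hsv[300:340,300:345];ys,xs=np.nonzero(b<75);print(len(xs),300+xs.mean(),300+ys.mean(),(T.T@(on(c,300+xs.mean(),300+ys.mean(),t-T[:,2]*.0138,-T[:,2])-t)*1000).round(2))
for nme,win in (("top",(270,180,315,225)),("scene",(285,195,315,240))):
    g=cv2.imread(f"pics/{nme}0.png",0);ci=camera_info(nme);a,b,e,ff=win
    m=(g[b:ff,a:e]>215).astype(np.uint8);n,l,st,ce=cv2.connectedComponentsWithStats(m);i=1+st[1:,4].argmax()
    k=cv2.findContours((l==i).astype(np.uint8),0,1)[0][0];(x,y),sz,an=cv2.minAreaRect(k)
    q=on(ci,a+x,b+y,C,R[:,2]);print(nme,st[i],sz,(a+x,b+y),q.round(4),"in face frame mm",(R.T@(q-C)*1000).round(1))
```

```text
[ 58  59  59  59  52 209 218 216 216 216 217 218 216 219 219 219 218 218 217 216 216 219 219 219 220 218 220 221 225 230 231 142 143 227 224 224 225 224 224 225 167  57  61  59  60  59]
[131 131 131 133 129 129 129 148 146 144 123 125 125 127 127 127 126 125 124 119 142 144 122 126 125 126 126 125 126 127 128 128 126 127 127 127 128 127 127 126 124  92 131 131 131 131]
625 324.1344 318.5552 [  0.67   2.49 -13.8 ]
top [ 12   6  22  31 453] (29.10427474975586, 16.73495864868164) (292.9411792755127, 201.26470565795898) [ 0.5585 -0.0265  0.0749] in face frame mm [ 4.4 -1.4  0. ]
scene [  3   2  21  35 441] (16.052854537963867, 36.44432067871094) (297.9294137954712, 214.31764793395996) [ 0.554  -0.0277  0.0735] in face frame mm [-0.5 -1.   0. ]
```

The face fit is 63.9 × 26.0 mm, slope 16.6°, yaw 20.0°. The wrist camera has a lateral bias of about 1–2 mm, which the held plate and the top and scene views all confirm. I'm correcting the face centre by about −1.2 mm in its y. Next: align, then hover 15 mm above it.

```bash
python3 -m jog '[[[-0.004,-0.002,-0.01],[-0.001,0.007,0.039],-0.8],[[-0.004,-0.002,-0.01],[-0.001,0.007,0.039],-0.8],[[-0.004,-0.002,-0.01],[-0.001,0.007,0.039],-0.8],[[-0.003,-0.0015,-0.02],[-0.001,0.007,0.038],-0.8],[[0,0,-0.025],[0,0,0],-0.8],[[0,0,-0.0145],[0,0,0],-0.8],[[0,0,0],[0,0,0],-0.8],[[0,0,0],[0,0,0],-0.8],[[0,0,0],[0,0,0],-0.8]]' 40
cat >> h.py <<'E'
f=np.load("w6.npz");cw={k:f[k] for k in f.files}
FC,FR,*_=facepose(cw,cw['d'],(297,130,333,205),(270,100,375,235))
FC=FC+FR[:,0]*.0003-FR[:,1]*.0012
def rel():
    s=get_state();T=Ro.from_quat(s['tool_rot']).as_matrix()
    b=s['tcp_pos']-FR[:,2]*.0022
    print(s['t'],"slide bottom in face frame mm",(FR.T@(b-FC)*1000).round(2),"rotvec to go",Ro.from_matrix(FR@np.diag([-1,1,-1])@T.T).as_rotvec().round(4),"F face",(FR.T@s['wrist_force']).round(2),"M",s['ft_torque'].round(3),s['grip_force'])
E
python3 -c "
from h import *
rel();print(FR[:,2].round(3),get_state()['joint_pos'].round(2))"
```

```text
t: 12.15
tcp_pos: [0.5518, -0.031, 0.0918]
tool_rot: [-0.17, 0.974, 0.026, 0.144]
wrist_force: [-1.2, 0.0, -2.1]
gripper_width: 0.0294
grip_force: 40.0
12.15 slide bottom in face frame mm [ 1.44 -2.07 16.29] rotvec to go [0.0007 0.0043 0.003 ] F face [-1.66  0.41 -1.67] M [-0.094  0.299  0.043] 39.99912053346634
[-0.268 -0.102  0.958] [ 0.26  0.57 -0.25  2.08  0.06  0.24  1.92]
```

```bash
python3 -m jog '[[[-0.002,0.0015,-0.0004],[0.001,0.004,0.003],-0.8],[[0,0,0],[0,0,0],-0.8],[[0.0016,0.0006,-0.0057],[0,0,0],-0.8],[[0.0016,0.0006,-0.0057],[0,0,0],-0.8],[[0,0,0],[0,0,0],-0.8],[[0,0,0],[0,0,0],-0.8],[[0,0,0],[0,0,0],-0.8]]' 40 >/dev/null
python3 -c "
from h import *
for i in range(3): rel();capture('scene')"
```

```text
12.85 slide bottom in face frame mm [-0.9  -0.    3.35] rotvec to go [-0.0006 -0.0018  0.0004] F face [-0.78  0.65 -0.73] M [-0.042  0.362  0.043] 39.99890774488449
12.9 slide bottom in face frame mm [-0.86 -0.06  3.44] rotvec to go [-0.0006 -0.0016  0.0005] F face [-0.14 -0.02 -2.  ] M [-0.079  0.337 -0.008] 39.99896585941315
12.95 slide bottom in face frame mm [-0.8  -0.08  3.51] rotvec to go [-0.0005 -0.0014  0.0005] F face [-0.76  0.55 -1.23] M [-0.034  0.268 -0.004] 39.99901592731476
```

```bash
python3 -m jog '[[[0.0012,0.0005,-0.0017],[0,-0.001,0],-0.8],[[0,0,0],[0,0,0],-0.8],[[0,0,0],[0,0,0],-0.8]]' 40 >/dev/null
python3 -c "
from h import *
for i in range(3): rel();capture('scene')"
python3 -m jog '[[[0.0005,0.0002,-0.0019],[0,0,0],-0.8],[[0,0,0],[0,0,0],-0.8],[[0,0,0],[0,0,0],-0.8]]' 40 >/dev/null
python3 -c "
from h import *
for i in range(3): rel();capture('scene')"
```

```text
13.3 slide bottom in face frame mm [-0.17  0.06  1.38] rotvec to go [-0.0006 -0.0008  0.0004] F face [ 0.26  0.12 -2.16] M [-0.028  0.35  -0.015] 39.99913305044174
13.35 slide bottom in face frame mm [-0.13  0.04  1.43] rotvec to go [-0.0006 -0.0007  0.0004] F face [-0.45  0.84 -0.8 ] M [-0.093  0.341  0.03 ] 39.99907314777374
13.4 slide bottom in face frame mm [-0.15  0.04  1.42] rotvec to go [-0.0005 -0.0007  0.0004] F face [-0.34 -1.   -1.58] M [-0.099  0.342 -0.003] 39.99915271997452
13.75 slide bottom in face frame mm [ 0.02 -0.08 -0.47] rotvec to go [-0.0004 -0.0002  0.0004] F face [-0.19  0.4  -0.03] M [-0.137  0.291 -0.059] 39.99946027994156
13.8 slide bottom in face frame mm [-0.01 -0.07 -0.46] rotvec to go [-0.0005 -0.0003  0.0005] F face [ 0.16 -0.21  0.3 ] M [-0.062  0.324 -0.023] 39.9995219707489
13.85 slide bottom in face frame mm [ 0.01 -0.08 -0.44] rotvec to go [-0.0005 -0.0002  0.0005] F face [-0.18 -0.71 -0.52] M [-0.086  0.322 -0.025] 39.999568462371826
```

```bash
python3 -m jog '[[[0.0005,0.0002,-0.0019],[0,0,0],-0.8],[[0,0,0],[0,0,0],-0.8],[[0,0,0],[0,0,0],-0.8]]' 40 >/dev/null
python3 -c "
from h import *
for i in range(3): rel();capture('scene')
p,d=capture('scene');cv2.imwrite('pics/s8.png',cv2.resize(p[160:280,230:380],None,fx=5,fy=5,interpolation=2)[:,:,::-1])"
```

```text
14.2 slide bottom in face frame mm [ 0.02 -0.09 -2.38] rotvec to go [-0.0005 -0.0001  0.0005] F face [ 0.38 -0.54  3.04] M [-0.095  0.358 -0.022] 40.00002443790436
14.25 slide bottom in face frame mm [-0.01 -0.09 -2.37] rotvec to go [-0.0004 -0.0002  0.0005] F face [-0.85 -0.4   2.88] M [-0.133  0.315 -0.087] 40.00021576881409
14.3 slide bottom in face frame mm [ 0.   -0.08 -2.36] rotvec to go [-0.0005 -0.0001  0.0005] F face [-0.4   0.44  1.82] M [-0.131  0.313 -0.025] 39.999902844429016
```

View pics/s8.png

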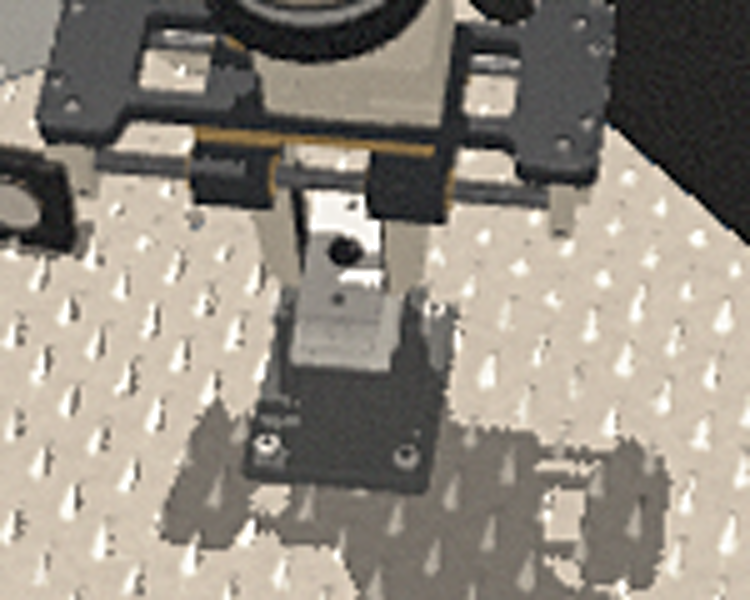

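The scene view shows the pair lying on the platen between the fingers, with the near platen end below it at (345,360). The net normal force is about 3.8 N and contact came at about +0.6 mm, so 2 mm more gives roughly 5 mm of travel.

```bash
python3 -m jog '[[[0.0003,0.0001,-0.001],[0,0,0],-0.8],[[0.0003,0.0001,-0.001],[0,0,0],-0.8],[[0,0,0],[0,0,0],-0.8],[[0,0,0],[0,0,0],-0.8],[[0,0,0],[0,0,0],-0.8]]' 40 >/dev/null
python3 - <<'E'
from h import *
F=[]
for i in range(8): capture('top');F.append(FR.T@get_state()['wrist_force'])
rel();print(np.mean(F,0).round(2))
c=camera_info("wrist");s=get_state();p,d=capture("wrist");T=Ro.from_quat(s['tool_rot']).as_matrix()
np.savez("w9.npz",p=p,d=d,**c);cv2.imwrite("pics/w9.png",p[200:440,200:440][:,:,::-1].repeat(2,0).repeat(2,1))
C2,R2,wh2,M2,e=facepose(c,d,(295,265,350,370),(270,235,375,390))
print("cover in tool",(T.T@(C2-s['tcp_pos'])*1000).round(2),wh2);print((T.T@R2).round(4))
E
```

```text
15.3 slide bottom in face frame mm [-0.01 -0.1  -4.56] rotvec to go [-0.0005 -0.0002  0.0005] F face [0.37 0.49 4.95] M [-0.185  0.206 -0.072] 40.00092297792435
[-0.11 -0.37  5.12]
cover in tool [  1.03   1.71 -13.33] (56.5, 34.9)
[[-1.e+00 -4.e-04 -1.e-03]
 [-4.e-04  1.e+00 -7.e-04]
 [ 1.e-03 -7.e-04 -1.e+00]]
```

View pics/w9.png

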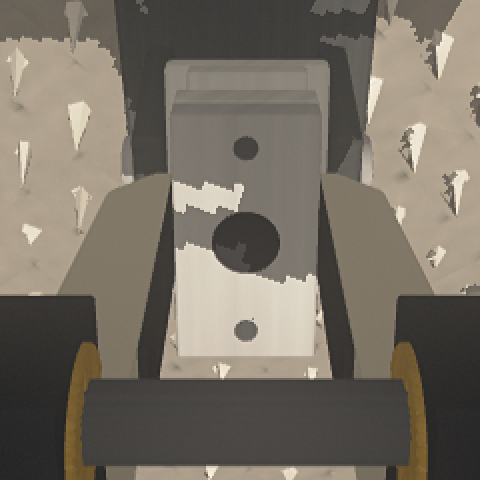

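The close wrist view shows the pair square in the grip. The platen's near end (columns 188–308, row 67) is centred under the plates (172–320). I'll check the long-side centring by comparing expected with observed pixel gaps.

Run:
```python
from h import *
f=np.load("w9.npz");c={k:f[k] for k in f.files}
s=get_state();T=Ro.from_quat(s['tool_rot']).as_matrix();t=s['tcp_pos']
R=T@np.diag([-1,1,-1]);b=t-R[:,2]*.0022
def pr(x,y,z):
    q=c["R"]@(b+R@np.array([x,y,z])/1000)+c["t"];return (np.array([q[0],q[1]])/q[2]*K(c)+[c["cx"],c["cy"]]-200)*2
for n,a in [("slide bot near",(-28,0,0)),("cover top near",(-28,0,16)),("cover top far",(28,0,16)),("platen near",(-32,0,0)),("platen near -2mm",(-34,0,0)),("platen L",(-32,13,0)),("platen R",(-32,-13,0))]: print(n,pr(*a).round(1))
g=cv2.cvtColor(c['p'],cv2.COLOR_RGB2GRAY)
print(g[225:262,322].tolist());print(g[225:262,312].tolist());print(g[238,280:375].tolist())
P=cloud(c,c['d']);Q=(P-b)@R*1000
print([(v,Q[v,318].round(1).tolist()) for v in range(226,256,2)])
```

```text
slide bot near [241.6  90.4]
cover top near [241.3 116.9]
cover top far [241.8 360.4]
platen near [241.6  72.6]
platen near -2mm [241.6  63.5]
platen L [302.9  72.5]
platen R [180.2  72.6]
[63, 62, 63, 60, 73, 121, 119, 121, 118, 120, 121, 130, 132, 133, 132, 133, 133, 133, 134, 132, 115, 118, 117, 116, 118, 123, 117, 104, 103, 104, 104, 106, 113, 118, 117, 117, 118]
[62, 62, 63, 61, 73, 123, 121, 122, 118, 119, 121, 130, 132, 133, 133, 133, 133, 133, 133, 132, 115, 117, 119, 122, 119, 125, 116, 106, 108, 108, 108, 108, 114, 116, 115, 116, 116]
[63, 59, 111, 135, 135, 136, 136, 136, 136, 135, 137, 136, 136, 126, 129, 135, 136, 136, 134, 132, 132, 131, 132, 131, 133, 133, 135, 135, 134, 134, 134, 134, 133, 133, 133, 133, 133, 133, 134, 134, 132, 134, 133, 133, 133, 134, 135, 133, 132, 132, 133, 131, 133, 133, 133, 134, 134, 135, 137, 137, 135, 135, 135, 134, 134, 134, 134, 134, 135, 134, 135, 135, 133, 129, 136, 135, 135, 135, 136, 136, 135, 136, 133, 130, 131, 60, 63, 66, 65, 67, 66, 65, 65, 65, 65]
[(226, [-20.3, -1.8, -56.2]), (228, [-18.8, -1.8, -57.1]), (230, [-30.1, -1.3, -15.6]), (232, [-29.8, -1.3, -13.4]), (234, [-32.2, -1.2, -2.6]), (236, [-31.7, -1.2, -1.2]), (238, [-31.3, -1.2, 0.1]), (240, [-30.0, -1.2, -0.9]), (242, [-29.4, -1.2, -0.3]), (244, [-28.0, -1.2, -1.7]), (246, [-28.4, -1.2, 2.2]), (248, [-28.3, -1.2, 4.4]), (250, [-28.2, -1.1, 6.7]), (252, [-28.8, -1.1, 10.8]), (254, [-28.0, -1.1, 10.9])]
```

The observed gap matches the expected one (slide edge at row 90 and platen edge at row 72, against 90.4 and 72.6 expected). Lateral offset is about 0.5 mm and the net press is about 6.4 N. I'm handing in.

```bash
python3 -c "
from rig import *
print(job_done())"
```

```text
the job is handed in; nothing more can be done
None
```

I squared the pair and handed the job in, still gripping it at 40 N and holding it flush and centred (within about 0.5 mm) on the face. The face is pushed in about 5 mm, roughly half its travel, and nothing else on the table was touched.

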